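# Try the gear shifter's toe peg

### The job

A heel-and-toe gear shifter is mounted on a bench stand to try its new return spring. With the fingertips, gently press the round rubber peg on its shorter arm about halfway down, well short of the stop, keep it there for about a second, then let it spring back level and withdraw the hand at least a hand's breadth above the shifter. Do not touch the flat pad on the longer arm, do not grip or lift the shifter, and leave everything else on the counter undisturbed.

Things in the scene. Friction and masses are not known exactly. Their poses are not given: they have to be found in the camera images.
- shifter (a joint): Rocking of the gear shifter on its shaft, a steel rocker with two arms in one straight line. 0 = level (at rest within 0.02); positive = toe peg down, heel pad up; hard stops at +0.28 and -0.28 rad. A return spring brings it back to level when let go. Pushing down on the toe peg takes about 3.5 N at 0.14 rad (12 mm down, halfway) and about 7 N at the stop (24 mm down).
- toe_peg (a point): The part to press: a black rubber cylinder, 24 mm diameter, 50 mm long, lying crosswise at the end of the SHORTER arm, its axis level at 105 mm above the counter at rest (top at 117 mm). Origin at its centre, 85 mm from the shaft axis. x points outward along the arm, y along the cylinder, z up; it tilts with the rocker. The rules call the cylinder shifter_c3.
- heel_pad (a point): Leave alone: a flat black rubber pad 52 x 40 x 14 mm at the end of the LONGER arm, 125 mm from the shaft axis on the other side. Origin at its centre, 115 mm above the counter at rest. The rules call this pad shifter_c4.
- stand: Fixed bench stand that carries the shifter: steel base plate 130 x 100 x 10 mm, aluminium upright 36 x 18 mm and 130 mm tall beside the rocker at y = -34 mm. Origin on the counter directly below the middle of the rocker; the shaft runs along its y at 105 mm height; its x points towards the toe peg. It may stand at any yaw.
- jar: Bystander, loose: glass jar with a screw lid, 64 mm diameter, 100 mm tall, standing. Origin at the centre of its underside.
- lens: Bystander, loose: domed yellow indicator lens, 62 mm diameter, 30 mm tall, lying flat side down. Origin at the centre of its underside.
- wrench: Bystander, loose: stainless socket wrench lying flat, 155 mm long, 50 mm tall at its upright socket. Origin at counter height near its middle; x along it, socket end at +x.
- sprocket: Bystander, loose: small steel sprocket lying flat, about 84 mm diameter, 12 mm tall. Origin at the centre of its underside.
- cap0: Bystander, loose: brass valve cap, 16 mm diameter, 18 mm tall, standing on the turntable. Origin at the centre of its underside.
- cap1: Bystander, loose: valve cap like cap0.
- cap2: Bystander, loose: valve cap like cap0.
- turntable_mark (a point): Bystander: a dark mark on top of the aluminium turntable, 75 mm from its centre. The turntable is a disc of 180 mm diameter whose top is 34 mm above the counter; it turns easily and should not be turned.

How it is judged:
By the outcome, as a careful person would: the job done as asked, in the order asked, and still so for the second after the job is handed in, with the robot touching nothing.
It also fails if it takes over 32 s, if anything falls off the work surface, if the arm or the gripper's body presses on something with over 40 N, if the wrist force passes 120 N, or if a joint passes its speed limit or range.

### The arm

A 6-joint arm with a two-finger parallel gripper is mounted at the origin on the work surface. World frame = base frame: x ahead of the robot, y to its left, z up, the work surface at z = 0. Lengths are in mm, angles in rad, forces in N, time in s.
With the tool pointing down it reaches from about 300 to 775 mm from the base axis. Payload 14.6 kg.
Tool frame: the origin (TCP) lies between the finger pads, 19 mm behind the fingertips; this is the grasp point; z points along the fingers, y is the direction in which the jaws open and shut (so a half turn about z gives the same grasp; the last joint's range is limited). The gripper opens to 94 mm and grips with 3 to 60 N. Pads are 16 mm wide; open, the fingers measure 119 mm over their backs; the gripper's body (75 mm by 177 mm) begins 78 mm behind the grasp point.
Start: joints at [1.148, 0.3, 1.521, -0, 1.321, -0.067], TCP at [191.584, 515.543, 224.246] pointing down, gripper open.
Joint ranges: [-3.03, 3.03], [-0.79, 2.21], [0.23, 2.52], [-1.04, 4.18], [0, 3.07], [-2.55, 2.55]. Speed limits (rad/s): [2.22, 2.22, 2.57, 3.14, 3.14, 3.14].

### API

Orientations are given as [roll, pitch, yaw] about the fixed x, y, z axes, in that order (R = Rz(yaw) Ry(pitch) Rx(roll)).
In Python, from cell import manip gives the robot as it stands.
- The arm moves only by the shell command python3 -m crank 'ROWS' [OPENING] [FORCE]. ROWS is JSON, a list of rows, each an object with "offset": the shift along the world's x, y, z in m, a list of three; "spin": the turn about the world's z in degrees. In form: [{"offset": [dx, dy, dz], "spin": spin}, ...]. A call has exactly 8 rows; each row is the pose to reach, as a shift and turn from the pose measured when the call began; what a row does not reach only later rows make up. A row lasts 1/12 s, in which the tool goes at most 41.7 mm and 7.16 degrees, less where a joint would pass 70% of its speed; a pose out of reach is approached as far as the arm can. A call with a gripper value outside its range is refused whole. OPENING is the opening, from 0 (shut) to 1 (fully open), set as the call begins (- or left out, the last holds). The fingers move at their own pace and stop on an object; FORCE is the grip in N (left out, the last holds). Time passes only in rows, so rows that repeat a pose let the fingers close, or fill a call up. It gives the time, the measured TCP pose, the force and the opening at its end, in the units of the state.
- manip.read_state(): the state, without advancing time (a new reading comes with each control period).
- manip.camera(name): name is "scene" or "top" or "wrist"; returns a dict with "pixels" (420x560x3 uint8, red, green, blue), "fx", "fy", "cx", "cy" (pixels), "k1" (the pictures are not rectified: a ray, as slopes to the right and down, at radius r is drawn at 1 + k1 r^2 times it, then the intrinsics apply), "extrinsics" (4x4, takes a point from world to camera coordinates); the wrist camera has in their place "hand_eye" (4x4, takes a point from camera to tool coordinates, whose origin is the TCP and whose axes are the flange's). Camera axes: x right, y down, z forward; pixel columns grow to the right and rows downward; lengths in mm; the calibration is good to about 2 mm. A picture is of the moment at which its call begins: read the wrist's pose just before it. There is no depth.
- manip.sign_off(): hands the job in, once; it reports no verdict.
Trained networks look in a picture, given as the dict that the camera call returned (one of the last four; its "shot" number tells which), for a name from the list of things; names that differ only in an ending like _2 or _b are one class to them, and where a whole thing is asked for, a point or a joint stands for the part that bears it (a point fixed in the world has none). Each returns a list of dicts, best first, with "conf" (0 to 1); they miss things now and then, are a little off and sometimes report something else, mostly with a low value. They report only what shows in the picture. A call takes as long as a camera call.
- manip.search_frame(picture, name): "location" ([x, y, z] in mm, in world coordinates, good to about 4 mm: the middle of the surface that is visible of it).
- manip.masks_of(picture, name): "mask" (420x560 bool, what is visible of it).
The state is a dict: "clock": time; "joints": joint angles; "qd": joint speeds; "effort": joint torques, N m; "eef_pos": TCP position; "eef_rot": TCP orientation; "wrist_force": force on the tool from outside, world axes, zero at the start; "moment": the same for the moment, N m; "finger_gap": finger opening in mm.
Only numpy, scipy, OpenCV 4.12 (cv2) and the standard library are available. Lean on these libraries where they do the work, as an engineer would, in place of code of your own. Each camera call takes 0.05 s, during which the arm holds its last target. There are 200 camera calls.

## Working session

There is one attempt and no reset: what is moved stays moved. The work goes in short steps, Python scripts to look and compute and a shell command to move; the robot and the scene stay as the last step left them, time stands still between calls to the robot, and variables do not carry over. Pictures are saved under pics/ and viewed, about 8 in all and at most 12, crops included, and the job is handed in when it is done.

```bash
mkdir -p pics; ls
python3 - <<'E'
from cell import manip
import cv2,numpy as np
s=manip.read_state();print({k:np.round(v,3).tolist() for k,v in s.items()})
for c in("scene","top"):
    p=manip.camera(c)
    cv2.imwrite(f"pics/{c}0.png",p["pixels"][:,:,::-1])
    for n in("toe_peg","heel_pad","stand","shifter","jar","lens","wrench","sprocket","cap0","turntable_mark"):
        print(c,n,[(np.round(d["location"]).tolist(),round(d["conf"],2)) for d in manip.search_frame(p,n)][:3])
E
```

```text
pics
{'clock': 0.0, 'joints': [1.148, 0.3, 1.522, 0.0, 1.321, -0.067], 'qd': [-0.001, -0.002, -0.0, -0.0, 0.002, 0.002], 'effort': [0.0, -53.18, -35.274, 0.071, 0.024, -0.0], 'eef_pos': [191.479, 515.33, 223.665], 'eef_rot': [-3.14, -0.0, 2.786], 'wrist_force': [0.921, -0.468, 0.768], 'moment': [0.089, 0.029, 0.048], 'finger_gap': 94.113}
scene toe_peg [([553.0, 46.0, 121.0], 0.68)]
scene heel_pad [([553.0, 46.0, 115.0], 0.83), ([525.0, 185.0, 23.0], 0.59)]
scene stand [([541.0, 69.0, 76.0], 0.6)]
scene shifter [([552.0, 47.0, 114.0], 0.84)]
scene jar [([413.0, 21.0, 70.0], 0.72), ([542.0, 69.0, 75.0], 0.65)]
scene lens [([526.0, 184.0, 21.0], 0.7)]
scene wrench [([496.0, -42.0, 25.0], 0.7)]
scene sprocket [([644.0, 110.0, 6.0], 0.91)]
scene cap0 [([568.0, -419.0, 49.0], 0.43)]
scene turntable_mark [([536.0, -441.0, 33.0], 0.66)]
top toe_peg [([542.0, 49.0, 116.0], 0.78)]
top heel_pad [([541.0, 46.0, 118.0], 0.72)]
top stand [([524.0, 73.0, 11.0], 0.91)]
top shifter []
top jar []
top lens [([515.0, 192.0, 19.0], 0.76)]
top wrench []
top sprocket [([644.0, 116.0, 3.0], 0.6)]
top cap0 []
top turntable_mark [([532.0, -434.0, 36.0], 0.89), ([545.0, 49.0, 118.0], 0.49)]
```

View pics/top0.png

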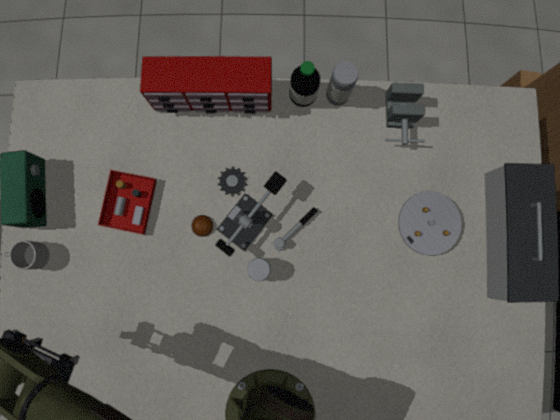

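View pics/scene0.png

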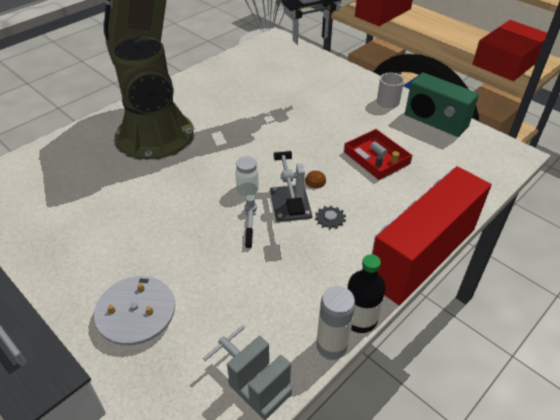

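The top view shows the rocker running from about (225,248), a small bar, to (275,182), a bigger pad. The stand's middle is near (246,220), so the shorter arm is the end near the robot. I'll enlarge the view and back-project these points.

```bash
cat > h.py <<'E'
import numpy as np,cv2
def back(p,u,v,z):
    x,y=(u-p["cx"])/p["fx"],(v-p["cy"])/p["fy"]
    d=np.array([x,y]);r=d.copy()
    for _ in range(20): r=d/(1+p["k1"]*(r@r))
    E=np.array(p["extrinsics"]);R,t=E[:3,:3],E[:3,3]
    c=-R.T@t;w=R.T@np.array([r[0],r[1],1]);return c+w*(z-c[2])/w[2]
def proj(p,X,E=None):
    E=np.array(p["extrinsics"]) if E is None else E
    c=E[:3,:3]@np.array(X)+E[:3,3];s=c[:2]/c[2];s=s*(1+p["k1"]*(s@s))
    return np.array([s[0]*p["fx"]+p["cx"],s[1]*p["fy"]+p["cy"]])
E
python3 - <<'E'
from cell import manip
from h import *
p=manip.camera("top");q=manip.camera("scene")
print("peg",back(p,225,248,117),"pad",back(p,275,182,122))
for c,pp,b in(("top",p,(190,160,330,290)),("scene",q,(220,130,360,250))):
    for n in("toe_peg","heel_pad","shifter","stand"):
        for d in manip.masks_of(pp,n)[:2]:
            v,u=np.nonzero(d["mask"]);print(c,n,round(d["conf"],2),len(u),u.mean().round(1),v.mean().round(1),u.min(),u.max(),v.min(),v.max())
a=p["pixels"][165:285,180:330,::-1];b=q["pixels"][130:250,220:370,::-1]
cv2.imwrite("pics/z1.png",np.vstack([cv2.resize(i,(375*2,300),interpolation=2) if 0 else cv2.resize(i,(375,300),interpolation=cv2.INTER_CUBIC) for i in(a,b)]))
E
```

```text
peg [452.99816168 119.76618523 117.        ] pad [623.77088854  -4.97773447 122.        ]
top toe_peg 0.84 883 252.6 211.2 215 286 171 255
top heel_pad 0.81 731 253.9 210.1 217 285 172 255
top shifter 0.67 711 253.1 210.8 216 286 172 255
top stand 0.73 2148 246.9 218.3 216 286 172 254
scene toe_peg 0.66 657 289.8 185.4 273 304 150 214
scene heel_pad 0.63 612 289.7 185.0 273 304 151 214
scene shifter 0.95 632 288.8 182.6 272 304 150 214
scene shifter 0.27 29 148.9 310.2 147 151 307 313
scene stand 0.63 1830 289.8 191.8 270 311 150 221
```

View pics/z1.png

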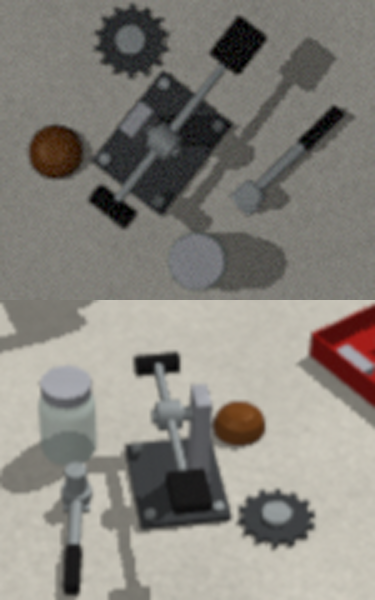

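```bash
python3 -m crank '[{"offset":[0.012,-0.018,0],"spin":-2},{"offset":[0.032,-0.048,0],"spin":-5},{"offset":[0.052,-0.079,0],"spin":-8},{"offset":[0.072,-0.109,0],"spin":-11},{"offset":[0.092,-0.139,0],"spin":-14},{"offset":[0.112,-0.169,0],"spin":-16},{"offset":[0.130,-0.197,0],"spin":-16},{"offset":[0.140,-0.212,0],"spin":-16}]' 0 20
python3 - <<'E'
from cell import manip
from h import *
q=manip.camera("scene");print(back(q,282.8,155.2,108),proj(q,[453,120,105]),manip.read_state()["clock"])
for X in([453,120,105],[521.6,69.6,105],[623,-5,115]):print(proj(q,X))
E
```

```text
clock: 2.27
eef_pos: [332.8, 301.1, 224.4]
eef_rot: [3.141, 0.0, 2.505]
wrist_force: [-0.7, 1.1, -0.1]
finger_gap: 44.1
[454.35050707 121.57923946 108.        ] [282.04110893 156.07957008] 2.3167
[282.04110893 156.07957008]
[287.22818105 176.39930946]
[295.8293835  206.97130735]
```

The two cameras agree: peg at about (453.5, 120.5). Next I move to above it.

```bash
python3 -m crank '[{"offset":[0.011,-0.017,0],"spin":0},{"offset":[0.031,-0.046,0],"spin":0},{"offset":[0.051,-0.076,0],"spin":0},{"offset":[0.071,-0.106,0],"spin":0},{"offset":[0.091,-0.136,-0.010],"spin":0},{"offset":[0.109,-0.163,-0.025],"spin":0},{"offset":[0.119,-0.178,-0.040],"spin":0},{"offset":[0.1207,-0.1806,-0.045],"spin":0}]' 0
python3 - <<'E'
from cell import manip
from h import *
s=manip.read_state();print(s["eef_pos"],s["wrist_force"],s["finger_gap"])
w=manip.camera("wrist")
from scipy.spatial.transform import Rotation as Ro
T=np.eye(4);T[:3,:3]=Ro.from_euler("xyz",s["eef_rot"]).as_matrix();T[:3,3]=s["eef_pos"]
E=np.linalg.inv(T@np.array(w["hand_eye"]))
for X in([453.5,120.5,117],[453.5,120.5,105],[521.6,69.6,105]):print(X,proj(w,X,E))
print("tip",proj(w,T[:3,3]-[0,0,19],E))
q=manip.camera("scene")
cv2.imwrite("pics/w2.png",w["pixels"][:,:,::-1])
cv2.imwrite("pics/s2.png",cv2.resize(q["pixels"][60:260,200:400,::-1],(600,600),interpolation=cv2.INTER_CUBIC))
E
```

```text
clock: 2.98
eef_pos: [454.9, 117.4, 177.6]
eef_rot: [-3.14, -0.0, 2.501]
wrist_force: [-1.0, 0.7, -0.1]
finger_gap: 0.5
[454.89969242 117.44986752 177.58740235] [-1.00976971  0.737637   -0.14995542] 0.5190470949054016
[453.5, 120.5, 117] [280.71561256 226.71216833]
[453.5, 120.5, 105] [280.64570316 220.92087707]
[521.6, 69.6, 105] [280.17793349 327.68070198]
tip [278.03859256 257.06209692]
```

View pics/w2.png

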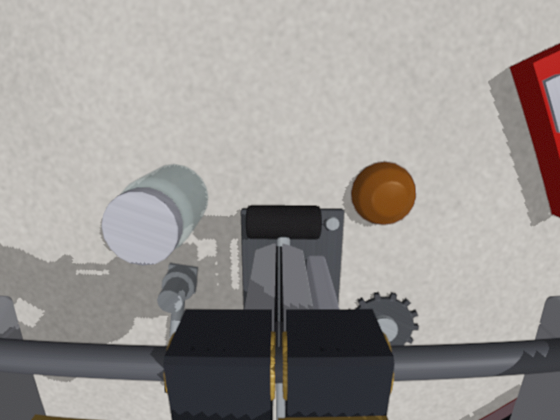

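View pics/s2.png

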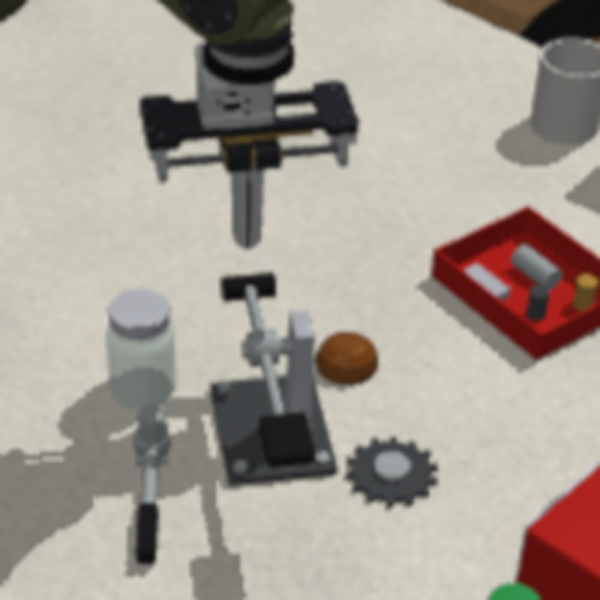

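The wrist view shows the peg centred at (284,222), within 3 px of the prediction (280.6,221), which is about 2 mm along its axis. Nothing else lies under the fingers. I'll fine-align and descend to just above the peg.

```bash
python3 -m crank '[{"offset":[-0.001,0.002,-0.003],"spin":0},{"offset":[-0.001,0.004,-0.009],"spin":0},{"offset":[-0.001,0.004,-0.016],"spin":0},{"offset":[-0.001,0.004,-0.023],"spin":0},{"offset":[-0.001,0.004,-0.029],"spin":0},{"offset":[-0.001,0.004,-0.033],"spin":0},{"offset":[-0.001,0.004,-0.035],"spin":0},{"offset":[-0.001,0.004,-0.035],"spin":0}]' 0
python3 - <<'E'
from cell import manip
import numpy as np
for _ in range(3):
    manip.camera("top");s=manip.read_state();print(s["clock"],np.round(s["eef_pos"],2),np.round(s["wrist_force"],2))
E
```

```text
clock: 3.75
eef_pos: [452.9, 123.4, 143.3]
eef_rot: [-3.14, -0.001, 2.503]
wrist_force: [0.9, -0.4, -0.3]
finger_gap: 0.3
3.8 [453.06 123.41 143.64] [-0.44 -0.08  0.19]
3.85 [453.17 123.4  143.86] [ 0.81 -0.12 -0.84]
3.9 [453.21 123.42 143.95] [-0.05 -0.59 -0.82]
```

```bash
python3 -m crank '[{"offset":[0.001,-0.002,-0.001],"spin":0},{"offset":[0.001,-0.002,-0.004],"spin":0},{"offset":[0.001,-0.002,-0.007],"spin":0},{"offset":[0.001,-0.002,-0.010],"spin":0},{"offset":[0.001,-0.002,-0.013],"spin":0},{"offset":[0.001,-0.002,-0.016],"spin":0},{"offset":[0.001,-0.002,-0.018],"spin":0},{"offset":[0.001,-0.002,-0.019],"spin":0}]' 0
python3 - <<'E'
from cell import manip
from h import *
for _ in range(2):
    q=manip.camera("scene");s=manip.read_state();print(s["clock"],np.round(s["eef_pos"],2),np.round(s["wrist_force"],2))
cv2.imwrite("pics/s3.png",cv2.resize(q["pixels"][120:230,240:340,::-1],(545,600),interpolation=cv2.INTER_CUBIC))
E
```

```text
clock: 4.57
eef_pos: [454.0, 121.5, 124.7]
eef_rot: [-3.141, -0.001, 2.503]
wrist_force: [-2.5, 0.4, 3.3]
finger_gap: 0.8
4.6167 [454.04 121.51 124.66] [-3.75  1.84  2.8 ]
4.6667 [454.12 121.49 124.88] [-1.86  0.28  3.87]
```

View pics/s3.png

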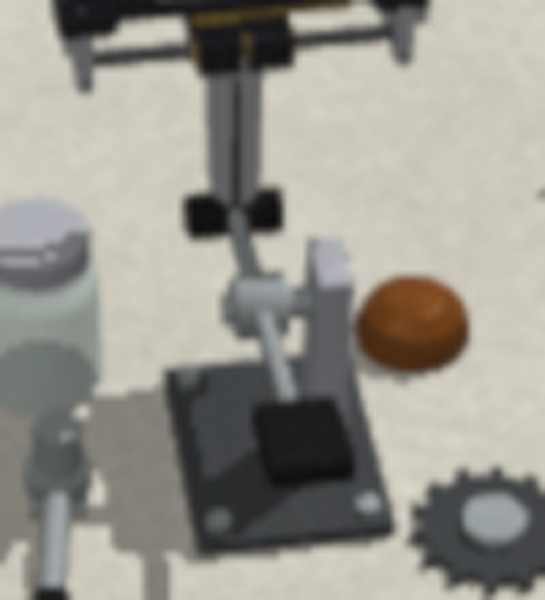

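Run:
```python
from cell import manip
from h import *
s=manip.read_state();q=manip.camera("scene");w=manip.camera("wrist")
d=np.array([-.807,.59,0]);S=np.array([522.5,71,105.])
f=lambda a:[proj(q,S+d*(85*np.cos(a))-[0,0,85*np.sin(a)]).round(1), proj(q,S-d*(125*np.cos(a))+[0,0,10+125*np.sin(a)]).round(1)]
for a in(0,.07,.14,.2,.28):print(a,f(a))
for o in(-8,0,8):print("tip",o,((proj(q,[454.1,121.5,105.8]-d*o)-[240,120])*5.45).round())
print(np.round(s["wrist_force"],1))
cv2.imwrite("pics/w3.png",w["pixels"][120:370,180:400,::-1].repeat(2,0).repeat(2,1))
```

```text
0 [array([282.6, 156. ]), array([296.6, 206.6])]
0.07 [array([282.6, 157.7]), array([296.6, 204. ])]
0.14 [array([282.6, 159.5]), array([296.7, 201.2])]
0.2 [array([282.6, 161.1]), array([296.7, 198.7])]
0.28 [array([282.7, 163.3]), array([296.6, 195.2])]
tip -8 [230. 185.]
tip 0 [233. 195.]
tip 8 [235. 205.]
[-1.9  0.3  3.9]
```

View pics/w3.png

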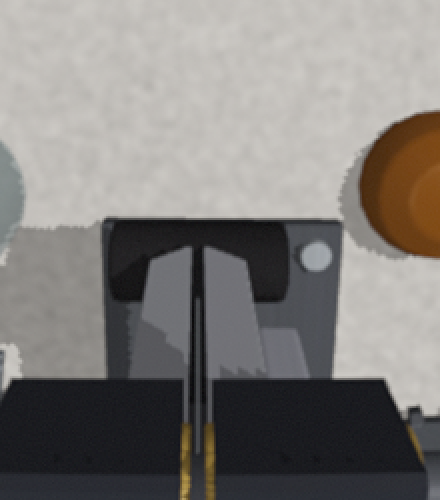

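The wrist view shows both fingertips on the peg at rows 247–300, well clear of the shaft. The scene view puts the rocker at about 0.14 rad (peg row 159.1, pad row 200.7, predicted 159.5 and 201.2), and Fz is about 3.9 N. So it is halfway down, and I'll hold it there.

```bash
python3 -m crank '[{"offset":[0,0,0],"spin":0},{"offset":[0,0,0],"spin":0},{"offset":[0,0,0],"spin":0},{"offset":[0,0,0],"spin":0},{"offset":[0,0,0],"spin":0},{"offset":[0,0,0],"spin":0},{"offset":[0,0,0],"spin":0},{"offset":[0,0,0],"spin":0}]' 0
python3 - <<'E'
from cell import manip
import numpy as np
manip.camera("scene");s=manip.read_state();print(s["clock"],np.round(s["eef_pos"],2),np.round(s["wrist_force"],2))
E
```

```text
clock: 5.43
eef_pos: [454.2, 121.5, 125.1]
eef_rot: [-3.141, -0.0, 2.503]
wrist_force: [-2.4, 0.5, 3.8]
finger_gap: 0.2
5.4833 [454.22 121.44 125.06] [-1.97  1.41  3.43]
```

```bash
python3 -m crank '[{"offset":[0,0,0.002],"spin":0},{"offset":[0,0,0.005],"spin":0},{"offset":[0,0,0.009],"spin":0},{"offset":[0,0,0.014],"spin":0},{"offset":[0,0,0.020],"spin":0},{"offset":[0,0,0.030],"spin":0},{"offset":[0,0,0.042],"spin":0},{"offset":[0,0,0.055],"spin":0}]' 0
python3 -m crank '[{"offset":[0,0,0.018],"spin":0},{"offset":[0,0,0.038],"spin":0},{"offset":[0,0,0.058],"spin":0},{"offset":[0,0,0.078],"spin":0},{"offset":[0,0,0.096],"spin":0},{"offset":[0,0,0.110],"spin":0},{"offset":[0,0,0.118],"spin":0},{"offset":[0,0,0.120],"spin":0}]' 0
python3 - <<'E'
from cell import manip
from h import *
for _ in range(6): q=manip.camera("scene")
s=manip.read_state();print(s["clock"],np.round(s["eef_pos"],2),np.round(s["wrist_force"],2))
cv2.imwrite("pics/s4.png",cv2.resize(q["pixels"][60:260,200:400,::-1],(600,600),interpolation=cv2.INTER_CUBIC))
E
```

```text
clock: 6.15
eef_pos: [454.2, 121.4, 181.2]
eef_rot: [-3.141, -0.0, 2.503]
wrist_force: [0.9, 0.4, 0.6]
finger_gap: 0.4
clock: 6.82
eef_pos: [454.4, 121.4, 302.9]
eef_rot: [3.141, 0.001, 2.503]
wrist_force: [0.1, 0.1, -0.0]
finger_gap: 0.4
7.1167 [453.95 121.35 300.41] [-0.94  0.76 -0.56]
```

View pics/s4.png

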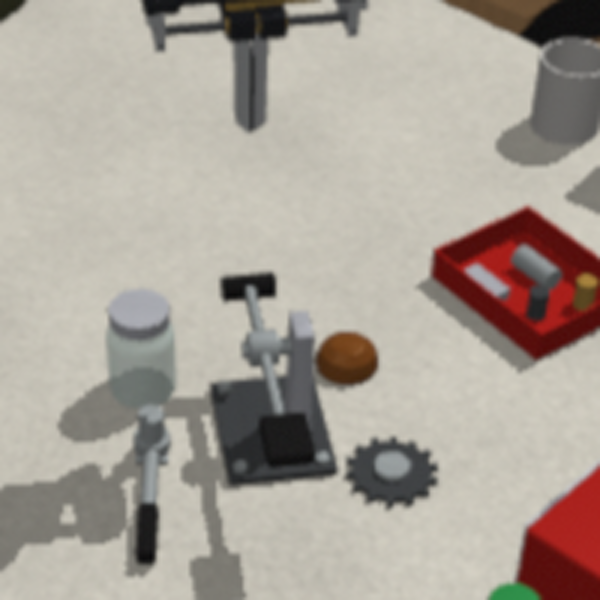

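The rocker is back at its starting picture: peg at (248,286) and pad at (287,440), the same as before the press. The neighbouring objects have not moved. The fingertips are at about z = 281, roughly 150 mm above the shifter.

```bash
python3 -c "
from cell import manip
print(manip.sign_off())"
```

```text
the job is handed in; nothing more can be done
None
```

The job is done and handed in. I pressed the toe peg on the shorter arm about halfway down with the closed fingertips, held it about a second, let it spring back, and raised the hand clear.

- **Locating the peg:** The top and scene cameras placed it at about (454, 121) mm, agreeing to 2 mm. The wrist view was also within 2 mm. My top-view peg-to-pad distance was 211 mm against the given 210 mm.
- **Press:** The rocker reached about 0.14 rad by the scene picture (0.125 from the peg, 0.15 from the pad). Vertical force was about 3.4 to 3.9 N, against the 3.5 N expected halfway. It stayed there for roughly 1.0 s.
- **Sideways force:** About 2 to 3 N sideways also showed during the hold. The wrist view suggests the fingertips sat slightly towards the shaft side of the peg's top, but they were on the peg.
- **After release:** By eye, the scene picture shows the rocker back where it started, and the jar, lens, wrench and sprocket unmoved. The fingertips ended about 150 mm above the shifter, and the wrist force was back to noise level. The clock read about 7.1 s.
- **Not re-checked:** I did not look again at the turntable and caps at the end; the arm never went near them.

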